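Feel the end float of a coolant pump shaft and leave it centred

ROBOT

A 6-joint arm with a two-finger parallel gripper is mounted at the origin on the work surface. World frame = base frame: x ahead of the robot, y to its left, z up, the work surface at z = 0. Lengths are in m, angles in rad, forces in N, time in s.
With the tool pointing down it reaches from about 0.275 to 0.85 m from the base axis. Payload 19 kg.
Tool frame: the origin (TCP) lies at the very end of the fingers, on their centre line; the grasp point (between the pads) lies robot.tcp_to_grasp behind it (robot.tcp_to_grasp is the distance from the TCP to the grasp point, in m); x points along the fingers, y is the direction in which the jaws open and shut, and the axes are right-handed (so a half turn about x gives the same grasp; the last joint's range is limited). The gripper opens to 85 mm and grips with 20 to 120 N. Pads are 22 mm wide; open, the fingers measure 114 mm over their backs; the gripper's body (76 mm by 85 mm) begins 54 mm behind the grasp point. The pads swing forward as they close: fully open they stand 13 mm farther back than shut.
Start: joints at [-1.411, 0.15, 1.437, -0, 1.554, -0.134], TCP at [0.166, -0.55, 0.231] pointing down, gripper open.
Joint ranges: [-2.8, 2.8], [-0.68, 2.1], [0.12, 2.68], [-1.39, 4.53], [0.16, 2.79], [-2.81, 2.81]. Speed limits (rad/s): [1.89, 1.89, 2.22, 3.01, 3.01, 3.01].

INTERFACE

Orientations are given as a unit quaternion [w, x, y, z].
In Python, from station import robot gives the robot as it stands. The module is installed in compiled form; this text tells all that it offers.
- The arm moves only by the shell command python3 -m handwheel 'ROWS' [FORCE]. ROWS is JSON, a list of rows, each a list of 3 entries, a list of its own where there are three numbers: the closure, from -1 (fully open) to 1 (shut), then the shift along the tool's x, y, z normalised to -1 to 1, where 1 is 0.3 m, then the turn, a rotation vector about the tool's x, y, z normalised to -1 to 1, where 1 is 90 degrees. A call has exactly 5 rows; each row is the pose to reach, as a shift and turn from the pose measured when the call began, along the tool's axes at that moment; what a row does not reach only later rows make up. A row lasts 1/10 s, in which the tool goes at most 50 mm and 8.59 degrees, less where a joint would pass 70% of its speed; a pose out of reach is approached as far as the arm can. A call with a number of a shift or a turn outside -1 to 1 is refused whole. A call with a gripper value outside its range is refused whole. The fingers move at their own pace and stop on an object; FORCE is the grip in N (left out, the last holds). Time passes only in rows, so rows that repeat a pose let the fingers close, or fill a call up. It gives the time, the measured TCP pose, the force and the opening at its end, in the units of the state.
- robot.sense(): the state, without advancing time (a new reading comes with each control period).
- robot.get_image(name): name is "scene" or "top" or "wrist"; returns a dict with "pixels" (480x640x3 uint8, red, green, blue), "mtx" (3x3 intrinsics, pixels), "cam_to_world" (4x4, takes a point from camera to world coordinates); the wrist camera has in their place "mount" (4x4, takes a point from camera to tool coordinates, whose origin is the TCP and whose axes are the tool frame's). Camera axes: x right, y down, z forward; pixel columns grow to the right and rows downward; lengths in m; the calibration is good to about 2 mm. A picture is of the moment at which its call begins: read the wrist's pose just before it. There is no depth.
- robot.hand_in(): hands the job in, once; it reports no verdict.
The state is a dict: "time_s": time; "q": joint angles; "joint_vel": joint speeds; "tau": joint torques, N m; "position": TCP position; "ee_rot": TCP orientation; "wrist_force": force on the tool from outside, world axes, zero at the start; "wrist_torque": the same for the moment, N m; "opening": opening from 0.0 (shut) to 1.0 (fully open).
Only numpy, scipy, OpenCV 4.12 (cv2) and the standard library are available. Lean on these libraries where they do the work, as an engineer would, in place of code of your own. Each camera call takes 0.05 s, during which the arm holds its last target.

TASK

Check the end float of the coolant pump's shaft by its brass coupling hub: push the shaft straight into the pump until you feel the inner stop, then pull it straight out until you feel the outer stop, leaning on each stop for about a second with roughly 8 N at the hub and never as much as 20 N. Then set the shaft midway between the two stops you felt and let go of it, leaving it at rest there; do not disturb the bottle, beaker, wrench or seal ring.

Things in the scene. Friction and masses are not known exactly. Their poses are not given: they have to be found in the camera images.
- pump: Coolant pump bolted to the bench: grey base plate 220 x 130 x 12 mm, blue bearing housing 72 mm in diameter, white volute with two ports (top 163 mm above the bench, at x = +70 mm). Origin on the bench under the housing; z up. The level shaft leaves towards -x, its axis at y = 0, 75 mm above the bench. Fixed, but its place and yaw differ each time.
- cover (a point): Centre of the outer face of the bolted steel cover (88 mm in diameter) where the shaft leaves the housing, 70 mm from the pump's origin along its -x and 75 mm above the bench. Axes as the pump's. The hub centre lies 60 to 105 mm out from here over all its travel.
- shaft: Steel shaft, 18 mm in diameter, with a round brass coupling hub. Origin: centre of the hub, on the shaft axis, 75 mm above the bench; -x is OUT of the pump, +x INTO it (axes as the pump's). The hub's plain barrel is 36 mm in diameter, x from -22 to +22 mm: pinch it from above across its diameter. It only slides along x and does not turn; up to 2 N of drag, so it stays where it is left.
- hub_end (a point): Centre of the hub's outer end face, 28 mm from the hub centre along -x, on a flange 50 mm in diameter and 6 mm thick. The shaft's two stops are hidden in the housing, differently each time: each 0.5 to 16 mm of travel from where the shaft is found, total float 9 to 24 mm. A stop is a spring washer that gives about 1 mm per 6 N from first touch; both are alike.
- bottle: Amber glass bottle, diameter 60 mm, 150 mm tall, with a blue cap, standing on the bench; origin at the centre of its underside. Leave alone.
- beaker: Clear glass beaker, diameter 72 mm, 95 mm tall, standing on the bench; origin at the centre of its underside. Leave alone.
- wrench: Steel wrench 170 mm long, lying on the bench along its x axis; origin at the middle of its underside. Leave alone.
- seal_ring: White plastic seal ring, outer diameter 48 mm, 12 mm high, lying flat on the bench; origin at the centre of its underside. Leave alone.

How it is judged:
By the outcome, as a careful person would: the job done as asked, in the order asked, and still so for the second after the job is handed in, with the robot touching nothing.
It also fails if it takes over 61 s, if anything falls off the work surface, if the arm or the gripper's body presses on something with over 40 N, if the wrist force passes 120 N, or if a joint passes its speed limit or range.

## Working session

There is one attempt and no reset: what is moved stays moved. The work goes in short steps, Python scripts to look and compute and a shell command to move; the robot and the scene stay as the last step left them, time stands still between calls to the robot, and variables do not carry over. Pictures are saved under pics/ and viewed, and the job is handed in when it is done.

```bash
mkdir -p pics; python3 - <<'E'
from station import robot
import cv2,numpy as np
s=robot.sense();print(s, robot.tcp_to_grasp)
for n in ["scene","top"]:
    im=robot.get_image(n);cv2.imwrite(f"pics/{n}0.png",im["pixels"][:,:,::-1]);np.savez(f"{n}0.npz",**im)
    print(n,im["mtx"],im["cam_to_world"])
E
```

```text
{'time_s': 0.0, 'q': array([-1.41099064e+00,  1.50963619e-01,  1.43799556e+00,  4.83313142e-06,
        1.55379179e+00, -1.33986936e-01]), 'joint_vel': array([ 5.23995305e-04,  6.42876042e-05,  1.03525681e-03, -2.43319341e-04,
       -7.99586721e-05,  1.28132965e-03]), 'tau': array([ 1.16748703e-03, -7.13052535e+01, -5.70856869e+01, -1.05651795e-04,
        9.16864956e-03,  4.92464881e-05]), 'position': array([ 0.16646344, -0.5501341 ,  0.23070586]), 'ee_rot': array([-0.10308866, -0.69948764, -0.10390768,  0.69949479]), 'wrist_force': array([0.43897908, 0.4676026 , 0.81563934]), 'wrist_torque': array([0.00831531, 0.02294952, 0.00066997]), 'opening': 1.0033229800779058} 0.0187
scene [[512.8343547    0.         321.19971098]
 [  0.         512.8343547  236.75582761]
 [  0.           0.           1.        ]] [[ 0.26335647  0.6037562  -0.75241067  1.12766909]
 [ 0.96469791 -0.16574588  0.20466128 -0.1376721 ]
 [-0.00114345 -0.77974788 -0.6260926   0.50284022]
 [ 0.          0.          0.          1.        ]]
top [[609.62048464   0.         319.03334702]
 [  0.         609.62048464 232.81750742]
 [  0.           0.           1.        ]] [[-9.31424436e-03 -9.98407701e-01  5.56354956e-02  5.50605110e-01]
 [-9.99920086e-01  9.77508455e-03  8.01681858e-03  3.80999711e-04]
 [-8.54789508e-03 -5.55563789e-02 -9.98418961e-01  9.50325985e-01]
 [ 0.00000000e+00  0.00000000e+00  0.00000000e+00  1.00000000e+00]]
```

View pics/scene0.png

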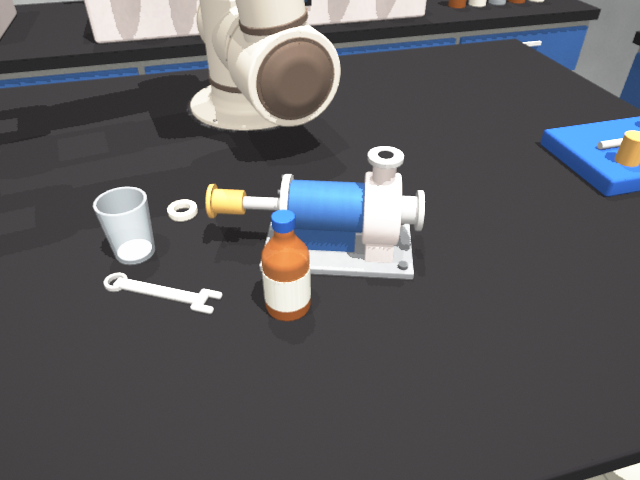

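View pics/top0.png

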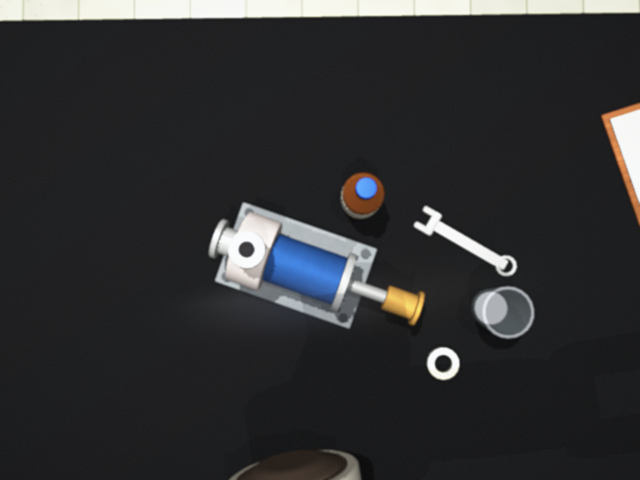

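```bash
cat > h.py <<'E'
import numpy as np,cv2
def ray(d,uv):
    M=d["cam_to_world"];v=M[:3,:3]@np.linalg.inv(d["mtx"])@[uv[0],uv[1],1.];return M[:3,3],v
def onz(d,uv,z):
    o,v=ray(d,uv);return o+v*(z-o[2])/v[2]
def tri(d1,u1,d2,u2):
    a,v=ray(d1,u1);b,w=ray(d2,u2);A=np.stack([v,-w],1);t=np.linalg.lstsq(A,b-a,rcond=None)[0]
    p,q=a+v*t[0],b+w*t[1];return (p+q)/2,np.linalg.norm(p-q)
def big(m):
    n,l,s,c=cv2.connectedComponentsWithStats(m.astype(np.uint8));i=1+np.argmax(s[1:,4]);return l==i
E
python3 - <<'E'
from h import *
for n in ["top","scene"]:
    d=np.load(n+"0.npz");hsv=cv2.cvtColor(d["pixels"],cv2.COLOR_RGB2HSV).astype(int);H,S,V=hsv[...,0],hsv[...,1],hsv[...,2]
    br=(H>14)&(H<28)&(S>110)&(V>90)
    bl=(H>100)&(H<125)&(S>120)&(V>60)
    if n=="scene":
        for m in (br,bl): m[:, 440:]=0; m[:140]=0
    else:
        br[:,560:]=0
    for nm,m in (("brass",br),("blue",bl)):
        b=big(m);ys,xs=np.nonzero(b);p=np.c_[xs,ys].astype(np.float32)
        r=cv2.minAreaRect(p);print(n,nm,len(p),p.mean(0),r,cv2.boxPoints(r).round(1).tolist())
        if n=="top":
            for z in (0.075,):
                bx=np.array([onz(d,q,z) for q in cv2.boxPoints(r)]);print(bx.round(4).tolist())
                c=p.mean(0);vx,vy,x0,y0=cv2.fitLine(p,cv2.DIST_L2,0,.01,.01).ravel()
                A=onz(d,(x0,y0),z);B=onz(d,(x0+20*vx,y0+20*vy),z);print("c",A.round(4),"yaw",np.degrees(np.arctan2(*(B-A)[[1,0]])))
d=np.load("top0.npz");print("port",onz(d,(246,249),.163))
E
python3 - <<'E'
import cv2
a=cv2.imread('pics/top0.png')[200:380,200:560];cv2.imwrite('pics/tc.png',cv2.resize(a,(800,400),interpolation=cv2.INTER_CUBIC))
E
```

```text
top brass 1021 [404.19    303.23407] ((402.9499816894531, 303.1499938964844), (39.21223831176758, 34.46882247924805), 18.434947967529297) [[378.8999938964844, 313.29998779296875], [389.79998779296875, 280.6000061035156], [427.0, 293.0], [416.1000061035156, 325.70001220703125]]
[[0.4836, -0.0769, 0.075], [0.5299, -0.0932, 0.075], [0.5118, -0.146, 0.075], [0.4656, -0.1296, 0.075]]
c [ 0.4975 -0.1132  0.075 ] yaw -111.40716070163197
top blue 3569 [304.0709  268.47827] ((303.9588623046875, 268.38861083984375), (74.84700012207031, 48.36782455444336), 19.536653518676758) [[260.6000061035156, 278.70001220703125], [276.79998779296875, 233.10000610351562], [347.29998779296875, 258.1000061035156], [331.1000061035156, 303.70001220703125]]
[[0.5344, 0.0918, 0.075], [0.5996, 0.0682, 0.075], [0.5627, -0.0328, 0.075], [0.4978, -0.0089, 0.075]]
c [0.5484 0.0293 0.075 ] yaw -109.934847958335
scene brass 504 [221.0377  206.11707] ((223.81886291503906, 198.84596252441406), (33.24055480957031, 39.15922546386719), 82.64761352539062) [[202.3000030517578, 184.89999389648438], [241.10000610351562, 179.89999389648438], [245.39999389648438, 212.8000030517578], [206.5, 217.8000030517578]]
scene blue 4834 [321.71805 214.59123] ((316.73876953125, 214.57080078125), (91.39376831054688, 69.40107727050781), 3.2704880237579346) [[269.1000061035156, 246.60000610351562], [273.1000061035156, 177.3000030517578], [364.29998779296875, 182.5], [360.3999938964844, 251.8000030517578]]
port [0.57444744 0.10132641 0.163     ]
```

View pics/tc.png

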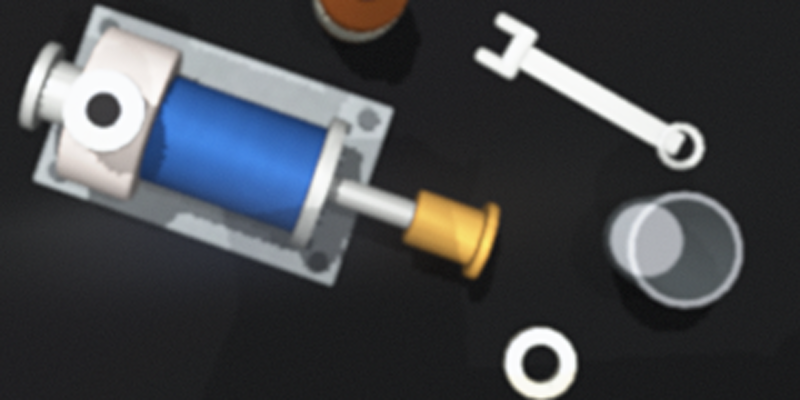

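```bash
python3 - <<'E'
from h import *
d=np.load("top0.npz");f=lambda u,v,z:onz(d,(200+(u)/2.2222,200+(v)/2.2222),z)
P=np.array([f(*q,.012) for q in [(97,5),(393,107),(333,285),(35,180)]])
print(P.round(4).tolist());
for a,b in ((0,1),(3,2),(1,2),(0,3)):
    e=P[b]-P[a];print(np.linalg.norm(e),np.degrees(np.arctan2(e[1],e[0])))
for nm,q in dict(barrel_in=(411,215),fl=(483,239),shaft=(343,190),shaft2=(405,212),port=(103,110)).items():
    print(nm,f(*q,.163 if nm=="port" else .075).round(4))
e=np.load("scene0.npz")
# flange rim centre in scene ~ (212,201)
print("plate c",P.mean(0))
print("hub",tri(d,(403,302),e,(228,201)))
E
```

```text
[[0.6514, 0.1241, 0.012], [0.5784, -0.0808, 0.012], [0.4564, -0.0378, 0.012], [0.5303, 0.1674, 0.012]]
0.2175535677706098 -109.60907843900948
0.2180523444179933 -109.79684025256051
0.12933574369687306 160.58233490793737
0.12862046889392817 160.36173358675785
barrel_in [ 0.507  -0.0859  0.075 ]
fl [ 0.4912 -0.1318  0.075 ]
shaft [ 0.5234 -0.0424  0.075 ]
shaft2 [ 0.5089 -0.0821  0.075 ]
port [0.5738 0.1009 0.163 ]
plate c [0.55412615 0.04322255 0.012     ]
hub (array([ 0.49973721, -0.10919889,  0.07727173]), np.float64(0.004076798168915382))
```

```bash
cat > go.py <<'E'
import sys,numpy as np
from station import robot
from scipy.spatial.transform import Rotation as R
yaw=np.radians(-109.6);U=np.array([np.cos(yaw),np.sin(yaw),0])
C=np.array([.5268,-.031,0])
def st():
    s=robot.sense();q=s["ee_rot"];r=R.from_quat([q[1],q[2],q[3],q[0]]);return s,r
def plan(T):
    s,r=st();M=r.as_matrix();print("t",s["time_s"],"pos",s["position"].round(4),"\n",M.round(3))
    x=np.array([0,0,-1.]);best=None
    for sg in (1,-1):
        y=sg*np.array([-U[1],U[0],0]);G=R.from_matrix(np.stack([x,y,np.cross(x,y)],1))
        rv=(r.inv()*G).as_rotvec()
        if best is None or np.linalg.norm(rv)<np.linalg.norm(best):best=rv
    print("shift",(M.T@(np.array(T)-s["position"])/.3).round(4),"turn",(best/(np.pi/2)).round(4))
    f=s["wrist_force"];print("F out",f@U,"F",f.round(2),"along from cover",(s["position"]-C)@U, "perp",(s["position"]-C)@[-U[1],U[0],0],"open",s["opening"],"q",s["q"].round(2))
if __name__=="__main__":
    plan([float(a) for a in sys.argv[1:4]])
E
python3 go.py .4996 -.1073 .20
```

```text
t 0.1 pos [ 0.1665 -0.5502  0.2308] 
 [[-0.     0.29  -0.957]
 [ 0.001 -0.957 -0.29 ]
 [-1.    -0.001 -0.   ]]
shift [ 0.1039 -1.0913 -1.4903] turn [-5.952e-01 -4.000e-04  6.000e-04]
F out -0.5042489054953652 F [ 0.27  0.44 -0.03] along from cover 0.6099466952493303 perp -0.16530768011529415 open 1.0016509893609677 q [-1.41  0.15  1.44  0.    1.55 -0.13]
```

```bash
python3 -m handwheel '[[-1,[0,-0.12,-0.165],[-0.07,0,0]],[-1,[0,-0.24,-0.33],[-0.14,0,0]],[-1,[0,-0.36,-0.49],[-0.2,0,0]],[-1,[0,-0.48,-0.65],[-0.27,0,0]],[-1,[0,-0.48,-0.65],[-0.27,0,0]]]' 40; python3 go.py .4996 -.1073 .20
```

```text
time_s: 0.6
position: [0.3123, -0.3537, 0.2308]
ee_rot: [0.249, 0.662, 0.25, -0.661]
wrist_force: [0.7, -0.5, -0.1]
opening: 0.998
t 0.6 pos [ 0.3123 -0.3537  0.2308] 
 [[-0.     0.661 -0.75 ]
 [ 0.001 -0.75  -0.661]
 [-1.    -0.001 -0.001]]
shift [ 0.1037 -0.2032 -1.0114] turn [-0.3223 -0.0007  0.0005]
F out 0.23010629023093504 F [ 0.73 -0.5  -0.08] along from cover 0.3759717815571758 perp -0.09384008254787674 open 0.9981378040646307 q [-1.01 -0.07  1.66  0.    1.55 -0.16]
```

```bash
python3 -m handwheel '[[-1,[0.02,-0.03,-0.16],[-0.09,0,0]],[-1,[0.04,-0.06,-0.32],[-0.18,0,0]],[-1,[0.06,-0.1,-0.48],[-0.27,0,0]],[-1,[0.08,-0.13,-0.64],[-0.32,0,0]],[-1,[0.1,-0.17,-0.8],[-0.32,0,0]]]' 40; python3 go.py .4996 -.1073 .20
```

```text
time_s: 1.1
position: [0.4594, -0.1548, 0.2008]
ee_rot: [0.407, 0.578, 0.408, -0.578]
wrist_force: [0.5, -1.4, 0.3]
opening: 1.0
t 1.1 pos [ 0.4594 -0.1548  0.2008] 
 [[ 0.     0.942 -0.336]
 [ 0.001 -0.336 -0.942]
 [-1.    -0.    -0.001]]
shift [ 0.0028  0.0729 -0.1942] turn [-0.0003 -0.0007  0.0002]
F out 1.1556825332077953 F [ 0.48 -1.4   0.26] along from cover 0.13924668379639837 perp -0.021935186480866283 open 0.9997802393762432 q [-0.48 -0.03  1.69  0.    1.48 -0.14]
```

```bash
python3 -m handwheel '[[-1,[0,0.035,-0.1],[0,0,0]],[-1,[0,0.07,-0.19],[0,0,0]],[-1,[0,0.073,-0.194],[0,0,0]],[-1,[0,0.073,-0.194],[0,0,0]],[-1,[0,0.073,-0.194],[0,0,0]]]' 40; python3 go.py .4996 -.1073 .20
python3 - <<'E'
from go import *;import cv2
s,r=st();d=robot.get_image("wrist");print(d["mount"],d["mtx"]);cv2.imwrite("pics/w1.png",d["pixels"][:,:,::-1])
T=np.eye(4);T[:3,:3]=r.as_matrix();T[:3,3]=s["position"]
np.savez("w1.npz",pixels=d["pixels"],mtx=d["mtx"],cam_to_world=T@d["mount"])
E
```

```text
time_s: 1.6
position: [0.4992, -0.1078, 0.2007]
ee_rot: [0.407, 0.578, 0.408, -0.578]
wrist_force: [0.8, -0.5, -0.3]
opening: 1.001
t 1.6 pos [ 0.4992 -0.1078  0.2007] 
 [[-0.     0.942 -0.336]
 [ 0.001 -0.336 -0.942]
 [-1.    -0.001 -0.001]]
shift [ 0.0023  0.0007 -0.0021] turn [-0.0005 -0.0006  0.0005]
F out 0.16997802226904277 F [ 0.81 -0.47 -0.27] along from cover 0.08163251124271764 perp -0.0002360494284390016 open 1.001144563460786 q [-0.36  0.03  1.63  0.    1.48 -0.02]
[[-3.07403221e-04 -3.10190944e-01  9.50674226e-01 -1.43233486e-01]
 [ 9.99999441e-01  8.66879187e-04  6.06202531e-04  7.70904827e-04]
 [-1.01215824e-03  9.50673880e-01  3.10190504e-01 -7.95102199e-02]
 [ 0.00000000e+00  0.00000000e+00  0.00000000e+00  1.00000000e+00]] [[394.08676868   0.         324.74375826]
 [  0.         394.08676868 239.47358403]
 [  0.           0.           1.        ]]
```

View pics/w1.png

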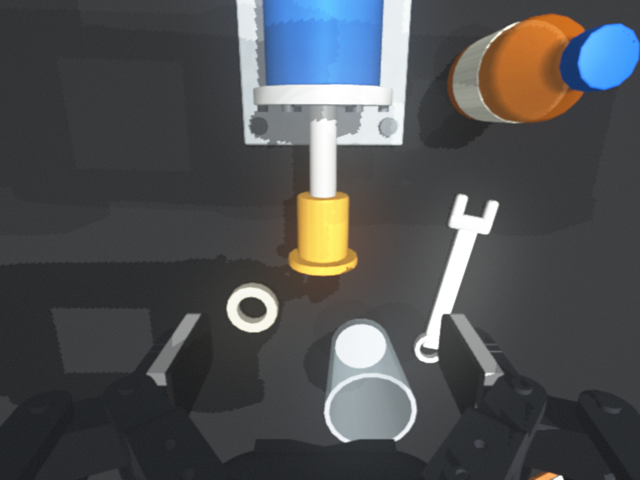

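```bash
python3 - <<'E'
from h import *;from go import C,U
d=np.load("w1.npz");t=np.load("top0.npz");N=np.array([-U[1],U[0],0])
def pr(n,p):print(n,p.round(4),"along",round((p-C)@U,4),"perp",round((p-C)@N,4))
pr("barrel in",onz(d,(323,194),.085));pr("barrel L",onz(d,(298,225),.075));pr("barrel R",onz(d,(349,225),.075))
pr("flange L",onz(d,(289,261),.075));pr("flange R",onz(d,(357,260),.075))
pr("flange top edge",onz(d,(322.5,251),.100)); pr("shaft",onz(d,(323,150),.075));pr("cover rim L",onz(d,(254,96),.075));pr("cover rim R",onz(d,(391,95),.075))
pr("ring",onz(d,(252,308),.006));pr("ring top",onz(t,(443,363),.006))
pr("beaker",onz(t,(492,307),.0));pr("beakrim",onz(t,(504,312),.095));pr("beaker bot w",onz(d,(360,344),0));pr("wr ring",onz(d,(428,348),.005));pr("wr jaw",onz(d,(475,215),.005));pr("wr jaw t",onz(t,(428,221),.005))
E
```

```text
barrel in [ 0.5079 -0.0823  0.085 ] along 0.0546 perp -0.0006
barrel L [ 0.483  -0.0992  0.075 ] along 0.079 perp -0.0184
barrel R [ 0.5171 -0.1113  0.075 ] along 0.0789 perp 0.0178
flange L [ 0.4671 -0.1226  0.075 ] along 0.1063 perp -0.0255
flange R [ 0.5142 -0.1385  0.075 ] along 0.1055 perp 0.0242
flange top edge [ 0.4959 -0.1151  0.1   ] along 0.0896 perp -0.0009
shaft [ 0.5172 -0.0561  0.075 ] along 0.0269 perp -0.0006
cover rim L [ 0.4869 -0.0093  0.075 ] along -0.0071 perp -0.0448
cover rim R [ 0.57   -0.0382  0.075 ] along -0.0077 perp 0.0431
ring [ 0.4011 -0.1785  0.006 ] along 0.1811 perp -0.0689
ring top [ 0.4018 -0.1799  0.006 ] along 0.1822 perp -0.0678
beaker [ 0.486  -0.2585  0.    ] along 0.228 perp 0.0379
beakrim [ 0.4854 -0.2491  0.095 ] along 0.2194 perp 0.0342
beaker bot w [ 0.4854 -0.2546  0.    ] along 0.2245 perp 0.036
wr ring [ 0.5482 -0.2784  0.005 ] along 0.2258 perp 0.1032
wr jaw [ 0.6228 -0.1603  0.005 ] along 0.0896 perp 0.1338
wr jaw t [ 0.62   -0.1614  0.005 ] along 0.0915 perp 0.1315
```

```bash
python3 -m handwheel '[[-1,[0.12,0,-0.009],[0,0,0]],[-1,[0.24,0,-0.009],[0,0,0]],[-1,[0.36,0,-0.009],[0,0,0]],[-1,[0.45,0,-0.009],[0,0,0]],[-1,[0.489,0,-0.009],[0,0,0]]]' 40; python3 go.py .5003 -.1055 .054
```

```text
time_s: 2.15
position: [0.4985, -0.1057, 0.0519]
ee_rot: [-0.406, -0.578, -0.408, 0.579]
wrist_force: [0.0, 0.2, -0.4]
opening: 1.006
t 2.15 pos [ 0.4985 -0.1057  0.0519] 
 [[-0.003  0.941 -0.338]
 [ 0.002 -0.338 -0.941]
 [-1.    -0.003 -0.001]]
shift [-0.007   0.0052 -0.0027] turn [-0.0017 -0.0006  0.0022]
F out -0.20942746012366806 F [ 0.01  0.22 -0.4 ] along from cover 0.07987108888207839 perp -0.0015472488484156218 open 1.0059326708964522 q [-0.36  0.15  1.82  0.    1.18 -0.02]
```

```bash
python3 -m handwheel '[[-1,[0,0,0],[0,0,0]],[0,[0,0,0],[0,0,0]],[0,[0,0,0],[0,0,0]],[0,[0,0,0],[0,0,0]],[0,[0,0,0],[0,0,0]]]' 40; python3 go.py .5003 -.1055 .054
python3 - <<'E'
from go import *;import cv2
d=robot.get_image("wrist");cv2.imwrite("pics/w2.png",d["pixels"][:,:,::-1])
E
```

```text
time_s: 2.65
position: [0.4989, -0.1058, 0.0527]
ee_rot: [-0.406, -0.578, -0.408, 0.579]
wrist_force: [0.1, -0.8, -0.3]
opening: 0.499
t 2.65 pos [ 0.4989 -0.1058  0.0527] 
 [[-0.002  0.941 -0.338]
 [ 0.002 -0.338 -0.941]
 [-1.    -0.002 -0.001]]
shift [-0.0044  0.004  -0.0026] turn [-0.0017 -0.0006  0.0014]
F out 0.6778039730951099 F [ 0.15 -0.77 -0.31] along from cover 0.07984684242133906 perp -0.0011697327575548723 open 0.4994147896314575 q [-0.36  0.15  1.82  0.    1.18 -0.02]
```

View pics/w2.png

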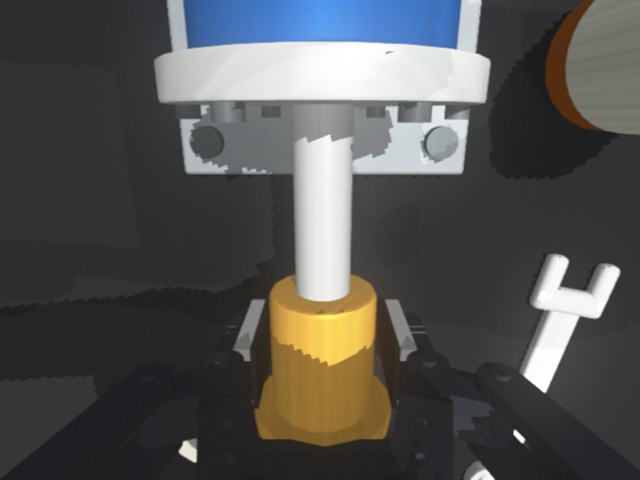

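```bash
python3 -m handwheel '[[0.1,[0,0,0],[0,0,0]],[0.2,[0,0,0],[0,0,0]],[0.3,[0,0,0],[0,0,0]],[0.6,[0,0,0],[0,0,0]],[0.6,[0,0,0],[0,0,0]]]' 50; python3 go.py .5003 -.1055 .054
```

```text
time_s: 3.2
position: [0.4985, -0.1057, 0.0527]
ee_rot: [-0.406, -0.578, -0.408, 0.579]
wrist_force: [-5.6, 1.2, 7.2]
opening: 0.407
t 3.2 pos [ 0.4985 -0.1057  0.0527] 
 [[-0.003  0.941 -0.338]
 [ 0.002 -0.338 -0.941]
 [-1.    -0.003 -0.001]]
shift [-0.0042  0.0055 -0.0025] turn [-0.0016 -0.0005  0.0021]
F out 0.7827923757768307 F [-5.58  1.16  7.25] along from cover 0.07982245946211856 perp -0.001614410404370779 open 0.4065140535375301 q [-0.36  0.15  1.82  0.    1.18 -0.02]
```

```bash
python3 -m handwheel '[[0.6,[0,0,0],[0,0,0]],[0.6,[0,0,0],[0,0,0]],[0.6,[0,0,0],[0,0,0]],[0.6,[0,0,0],[0,0,0]],[0.6,[0,0,0],[0,0,0]]]' 50; python3 go.py .5003 -.1055 .054
```

```text
time_s: 3.7
position: [0.4984, -0.1056, 0.0528]
ee_rot: [-0.406, -0.578, -0.408, 0.579]
wrist_force: [-4.8, 1.5, 6.1]
opening: 0.406
t 3.7 pos [ 0.4984 -0.1056  0.0528] 
 [[-0.003  0.941 -0.338]
 [ 0.002 -0.338 -0.941]
 [-1.    -0.004 -0.001]]
shift [-0.004   0.0058 -0.0025] turn [-0.0016 -0.0005  0.0022]
F out 0.15937252471954258 F [-4.79  1.54  6.08] along from cover 0.07982931502464208 perp -0.0017182500359564333 open 0.40601259811314133 q [-0.36  0.15  1.82  0.    1.18 -0.02]
```

```bash
python3 -m handwheel '[[0.6,[-0.001,-0.0015,0],[0,0,0]],[0.6,[-0.001,-0.0015,-0.001],[0,0,0]],[0.6,[-0.001,-0.0015,-0.002],[0,0,0]],[0.6,[-0.001,-0.0015,-0.003],[0,0,0]],[0.6,[-0.001,-0.0015,-0.004],[0,0,0]]]' 50; python3 go.py .5003 -.1055 .054
```

```text
time_s: 4.2
position: [0.4985, -0.1044, 0.0531]
ee_rot: [-0.406, -0.578, -0.408, 0.579]
wrist_force: [1.6, -2.3, 1.1]
opening: 0.407
t 4.2 pos [ 0.4985 -0.1044  0.0531] 
 [[-0.003  0.941 -0.338]
 [ 0.002 -0.338 -0.941]
 [-1.    -0.003 -0.001]]
shift [-0.0029  0.0068  0.0014] turn [-0.0016 -0.0005  0.002 ]
F out 1.6083673513328718 F [ 1.57 -2.27  1.08] along from cover 0.07863743657811849 perp -0.0020093301407652165 open 0.4068882704718078 q [-0.36  0.15  1.82  0.    1.18 -0.01]
```

```bash
python3 -m handwheel '[[0.6,[0,0,-0.0015],[0,0,0]],[0.6,[0,0,-0.003],[0,0,0]],[0.6,[0,0,-0.0045],[0,0,0]],[0.6,[0,0,-0.006],[0,0,0]],[0.6,[0,0,-0.006],[0,0,0]]]' 50; python3 go.py .5003 -.1055 .054
```

```text
time_s: 4.7
position: [0.4992, -0.1026, 0.0532]
ee_rot: [-0.406, -0.578, -0.408, 0.579]
wrist_force: [0.8, -0.6, 1.1]
opening: 0.41
t 4.7 pos [ 0.4992 -0.1026  0.0532] 
 [[-0.003  0.941 -0.338]
 [ 0.002 -0.338 -0.941]
 [-1.    -0.003 -0.001]]
shift [-0.0028  0.0066  0.0077] turn [-0.0016 -0.0006  0.0019]
F out 0.2707843373807723 F [ 0.79 -0.57  1.11] along from cover 0.0767535150279381 perp -0.0019627612272828114 open 0.41037363159926876 q [-0.35  0.15  1.82  0.    1.18 -0.01]
```

```bash
python3 -m handwheel '[[0.6,[0,0,-0.0015],[0,0,0]],[0.6,[0,0,-0.003],[0,0,0]],[0.6,[0,0,-0.0045],[0,0,0]],[0.6,[0,0,-0.006],[0,0,0]],[0.6,[0,0,-0.0075],[0,0,0]]]' 50; python3 go.py .5003 -.1055 .054|tail -1
```

```text
time_s: 5.2
position: [0.5, -0.1005, 0.0532]
ee_rot: [-0.406, -0.578, -0.408, 0.579]
wrist_force: [-0.1, -3.1, 0.6]
opening: 0.408
F out 2.980572840780429 F [-0.13 -3.12  0.57] along from cover 0.0744786286578471 perp -0.0019484602522318957 open 0.4081444985032521 q [-0.35  0.15  1.82  0.    1.18 -0.01]
```

```bash
python3 -m handwheel '[[0.6,[0,0,-0.0015],[0,0,0]],[0.6,[0,0,-0.003],[0,0,0]],[0.6,[0,0,-0.0045],[0,0,0]],[0.6,[0,0,-0.006],[0,0,0]],[0.6,[0,0,-0.006],[0,0,0]]]' 50; python3 go.py .5003 -.1055 .054|tail -1
```

```text
time_s: 5.7
position: [0.5006, -0.0987, 0.0532]
ee_rot: [-0.406, -0.578, -0.408, 0.579]
wrist_force: [1.0, -2.0, 0.9]
opening: 0.405
F out 1.5159888160973636 F [ 1.02 -1.97  0.92] along from cover 0.07258351728575435 perp -0.0019391949025589301 open 0.4052823349171885 q [-0.35  0.15  1.82  0.    1.18 -0.  ]
```

```bash
python3 -m handwheel '[[0.6,[0,0,-0.0015],[0,0,0]],[0.6,[0,0,-0.003],[0,0,0]],[0.6,[0,0,-0.0045],[0,0,0]],[0.6,[0,0,-0.006],[0,0,0]],[0.6,[0,0,-0.006],[0,0,0]]]' 50; python3 go.py .5003 -.1055 .054|tail -1
```

```text
time_s: 6.2
position: [0.5012, -0.0971, 0.0532]
ee_rot: [-0.406, -0.578, -0.408, 0.579]
wrist_force: [-0.3, -4.9, 1.7]
opening: 0.407
F out 4.745486245160789 F [-0.3  -4.93  1.68] along from cover 0.07089480345167386 perp -0.0019307265727405536 open 0.407451872970565 q [-0.34  0.15  1.81  0.    1.18  0.  ]
```

```bash
python3 -m handwheel '[[0.6,[0,0,-0.0008],[0,0,0]],[0.6,[0,0,-0.0016],[0,0,0]],[0.6,[0,0,-0.0024],[0,0,0]],[0.6,[0,0,-0.0024],[0,0,0]],[0.6,[0,0,-0.0024],[0,0,0]]]' 50; python3 go.py .5003 -.1055 .054|tail -1
```

```text
time_s: 6.7
position: [0.5013, -0.0967, 0.0532]
ee_rot: [-0.406, -0.578, -0.408, 0.579]
wrist_force: [-1.4, -6.6, 1.4]
opening: 0.406
F out 6.656369381282807 F [-1.38 -6.57  1.42] along from cover 0.07048961806436271 perp -0.00195771406345083 open 0.40638248106946784 q [-0.34  0.15  1.81  0.    1.18  0.  ]
```

```bash
python3 -m handwheel '[[0.6,[0,0,-0.0018],[0,0,0]],[0.6,[0,0,-0.0026],[0,0,0]],[0.6,[0,0,-0.0026],[0,0,0]],[0.6,[0,0,-0.0026],[0,0,0]],[0.6,[0,0,-0.0026],[0,0,0]]]' 50; python3 go.py .5003 -.1055 .054|tail -1
```

```text
time_s: 7.2
position: [0.5014, -0.0965, 0.0532]
ee_rot: [-0.406, -0.577, -0.408, 0.579]
wrist_force: [-2.6, -7.7, 1.6]
opening: 0.407
F out 8.094651897950932 F [-2.57 -7.68  1.62] along from cover 0.07020222743584381 perp -0.001951609418094522 open 0.4066209435918943 q [-0.34  0.15  1.81 -0.    1.18  0.  ]
```

```bash
python3 -m handwheel '[[0.6,[0,0,-0.0021],[0,0,0]],[0.6,[0,0,-0.0021],[0,0,0]],[0.6,[0,0,-0.0021],[0,0,0]],[0.6,[0,0,-0.0021],[0,0,0]],[0.6,[0,0,-0.0021],[0,0,0]]]' 50; python3 go.py .5003 -.1055 .054|tail -1
```

```text
time_s: 7.7
position: [0.5015, -0.0964, 0.0532]
ee_rot: [-0.406, -0.577, -0.407, 0.579]
wrist_force: [-3.2, -8.5, 0.9]
opening: 0.407
F out 9.019996514977606 F [-3.15 -8.45  0.94] along from cover 0.07007687343639153 perp -0.0019337726597588806 open 0.40668095988260233 q [-0.34  0.15  1.81 -0.    1.18  0.01]
```

```bash
python3 -m handwheel '[[0.6,[0,0,-0.002],[0,0,0]],[0.6,[0,0,-0.002],[0,0,0]],[0.6,[0,0,-0.002],[0,0,0]],[0.6,[0,0,-0.002],[0,0,0]],[0.6,[0,0,-0.002],[0,0,0]]]' 50; python3 go.py .5003 -.1055 .054|tail -1
```

```text
time_s: 8.2
position: [0.5015, -0.0963, 0.0532]
ee_rot: [-0.406, -0.577, -0.407, 0.58]
wrist_force: [-2.3, -9.3, 1.4]
opening: 0.407
F out 9.515312625688537 F [-2.33 -9.27  1.38] along from cover 0.07004129749825926 perp -0.001960701606151041 open 0.40661667589662953 q [-0.34  0.15  1.81 -0.    1.18  0.01]
```

```bash
python3 -m handwheel '[[0.6,[0,0,-0.0017],[0,0,0]],[0.6,[0,0,-0.0017],[0,0,0]],[0.6,[0,0,-0.0017],[0,0,0]],[0.6,[0,0,-0.0017],[0,0,0]],[0.6,[0,0,-0.0017],[0,0,0]]]' 50; python3 go.py .5003 -.1055 .054|tail -1
```

```text
time_s: 8.7
position: [0.5015, -0.0964, 0.0532]
ee_rot: [-0.407, -0.577, -0.407, 0.58]
wrist_force: [-2.2, -8.5, 1.9]
opening: 0.406
F out 8.755422126350625 F [-2.24 -8.5   1.93] along from cover 0.07009998725048897 perp -0.001939422877571598 open 0.4055498278984347 q [-0.34  0.15  1.81 -0.    1.18  0.01]
```

```bash
python3 -m handwheel '[[0.6,[0,0,0.005],[0,0,0]],[0.6,[0,0,0.01],[0,0,0]],[0.6,[0,0,0.015],[0,0,0]],[0.6,[0,0,0.02],[0,0,0]],[0.6,[0,0,0.025],[0,0,0]]]' 50; python3 go.py .5003 -.1055 .054|tail -1
```

```text
time_s: 9.2
position: [0.4989, -0.1034, 0.0532]
ee_rot: [-0.407, -0.577, -0.407, 0.58]
wrist_force: [2.4, 1.2, 0.0]
opening: 0.406
F out -1.9466788120209 F [2.42 1.21 0.03] along from cover 0.07756882787081791 perp -0.00201027646234814 open 0.4055204949500613 q [-0.35  0.15  1.82 -0.    1.18 -0.01]
```

```bash
python3 -m handwheel '[[0.6,[0,0,0.002],[0,0,0]],[0.6,[0,0,0.004],[0,0,0]],[0.6,[0,0,0.006],[0,0,0]],[0.6,[0,0,0.006],[0,0,0]],[0.6,[0,0,0.006],[0,0,0]]]' 50; python3 go.py .5003 -.1055 .054|tail -1
```

```text
time_s: 9.7
position: [0.4983, -0.1052, 0.0532]
ee_rot: [-0.407, -0.577, -0.407, 0.58]
wrist_force: [0.7, 0.3, 0.1]
opening: 0.408
F out -0.4926522995238766 F [0.71 0.27 0.11] along from cover 0.07945764681108979 perp -0.002006388558768166 open 0.40809608845768264 q [-0.36  0.15  1.82 -0.    1.18 -0.01]
```

```bash
python3 -m handwheel '[[0.6,[0,0,0.0015],[0,0,0]],[0.6,[0,0,0.003],[0,0,0]],[0.6,[0,0,0.0045],[0,0,0]],[0.6,[0,0,0.006],[0,0,0]],[0.6,[0,0,0.006],[0,0,0]]]' 50; python3 go.py .5003 -.1055 .054|tail -1
```

```text
time_s: 10.2
position: [0.4976, -0.1069, 0.0532]
ee_rot: [-0.407, -0.577, -0.407, 0.58]
wrist_force: [1.9, 0.6, -0.8]
opening: 0.408
F out -1.2265891711559955 F [ 1.89  0.63 -0.76] along from cover 0.0813423148407054 perp -0.0020365403708848687 open 0.40787247273652216 q [-0.36  0.15  1.82 -0.    1.18 -0.01]
```

```bash
python3 -c "
from station import robot" ; python3 -m handwheel '[[0.6,[0,0,0.001],[0,0,0]],[0.6,[0,0,0.002],[0,0,0]],[0.6,[0,0,0.003],[0,0,0]],[0.6,[0,0,0.004],[0,0,0]],[0.6,[0,0,0.004],[0,0,0]]]' 50; python3 go.py .5003 -.1055 .054|tail -1
```

```text
time_s: 10.7
position: [0.4972, -0.1081, 0.0532]
ee_rot: [-0.407, -0.577, -0.407, 0.58]
wrist_force: [1.9, 0.8, -0.6]
opening: 0.404
F out -1.3977067770261538 F [ 1.87  0.82 -0.57] along from cover 0.08256412517176945 perp -0.002032501609954244 open 0.40414894731476325 q [-0.36  0.15  1.82 -0.    1.18 -0.02]
```

```bash
python3 -m handwheel '[[0.6,[0,0,0.0015],[0,0,0]],[0.6,[0,0,0.003],[0,0,0]],[0.6,[0,0,0.0045],[0,0,0]],[0.6,[0,0,0.006],[0,0,0]],[0.6,[0,0,0.006],[0,0,0]]]' 50; python3 go.py .5003 -.1055 .054|tail -1
```

```text
time_s: 11.2
position: [0.4965, -0.1099, 0.0532]
ee_rot: [-0.407, -0.577, -0.407, 0.58]
wrist_force: [1.4, 0.2, -0.3]
opening: 0.408
F out -0.7194784861680548 F [ 1.45  0.25 -0.31] along from cover 0.08447603644059473 perp -0.002040892408456308 open 0.40794594095065784 q [-0.37  0.15  1.82 -0.    1.18 -0.02]
```

```bash
python3 -m handwheel '[[0.6,[0,0,0.0015],[0,0,0]],[0.6,[0,0,0.003],[0,0,0]],[0.6,[0,0,0.0045],[0,0,0]],[0.6,[0,0,0.006],[0,0,0]],[0.6,[0,0,0.006],[0,0,0]]]' 50; python3 go.py .5003 -.1055 .054|tail -1
```

```text
time_s: 11.7
position: [0.4959, -0.1117, 0.0532]
ee_rot: [-0.407, -0.577, -0.407, 0.58]
wrist_force: [1.9, 1.0, -1.0]
opening: 0.406
F out -1.5704766944935047 F [ 1.92  0.98 -1.02] along from cover 0.08634609036556774 perp -0.002038359875982049 open 0.40558271289087056 q [-0.37  0.15  1.82 -0.    1.18 -0.02]
```

```bash
python3 -m handwheel '[[0.6,[0,0,0.0015],[0,0,0]],[0.6,[0,0,0.003],[0,0,0]],[0.6,[0,0,0.0045],[0,0,0]],[0.6,[0,0,0.006],[0,0,0]],[0.6,[0,0,0.006],[0,0,0]]]' 50; python3 go.py .5003 -.1055 .054|tail -1
```

```text
time_s: 12.2
position: [0.4953, -0.1135, 0.0532]
ee_rot: [-0.407, -0.576, -0.407, 0.58]
wrist_force: [1.2, 0.4, -0.6]
opening: 0.403
F out -0.7546400087994671 F [ 1.17  0.38 -0.59] along from cover 0.088258060236822 perp -0.002041295986829867 open 0.4032510784275669 q [-0.37  0.15  1.82 -0.    1.18 -0.03]
```

```bash
python3 -m handwheel '[[0.6,[0,0,0.0015],[0,0,0]],[0.6,[0,0,0.003],[0,0,0]],[0.6,[0,0,0.0045],[0,0,0]],[0.6,[0,0,0.006],[0,0,0]],[0.6,[0,0,0.006],[0,0,0]]]' 50; python3 go.py .5003 -.1055 .054|tail -1
```

```text
time_s: 12.7
position: [0.4946, -0.1152, 0.0532]
ee_rot: [-0.407, -0.576, -0.407, 0.58]
wrist_force: [1.7, 0.7, 0.4]
opening: 0.406
F out -1.1835246885624313 F [1.66 0.67 0.35] along from cover 0.09011714513722531 perp -0.002087491308784075 open 0.4064219928285996 q [-0.38  0.15  1.82 -0.    1.18 -0.03]
```

```bash
python3 -m handwheel '[[0.6,[0,0,0.0015],[0,0,0]],[0.6,[0,0,0.003],[0,0,0]],[0.6,[0,0,0.0045],[0,0,0]],[0.6,[0,0,0.006],[0,0,0]],[0.6,[0,0,0.006],[0,0,0]]]' 50; python3 go.py .5003 -.1055 .054|tail -1
```

```text
time_s: 13.2
position: [0.494, -0.117, 0.0532]
ee_rot: [-0.407, -0.576, -0.407, 0.58]
wrist_force: [1.2, 1.4, -0.7]
opening: 0.408
F out -1.7312558555356363 F [ 1.19  1.41 -0.72] along from cover 0.09202150255656287 perp -0.002076361487348355 open 0.40818311452658107 q [-0.38  0.15  1.82 -0.    1.18 -0.03]
```

```bash
python3 -m handwheel '[[0.6,[0,0,0.0015],[0,0,0]],[0.6,[0,0,0.003],[0,0,0]],[0.6,[0,0,0.0045],[0,0,0]],[0.6,[0,0,0.006],[0,0,0]],[0.6,[0,0,0.006],[0,0,0]]]' 50; python3 go.py .5003 -.1055 .054|tail -1
```

```text
time_s: 13.7
position: [0.4935, -0.1184, 0.0532]
ee_rot: [-0.406, -0.577, -0.407, 0.58]
wrist_force: [4.4, 6.0, -0.2]
opening: 0.406
F out -7.145566897686261 F [ 4.38  6.02 -0.17] along from cover 0.09349148038722252 perp -0.002077824188077641 open 0.4055599351100951 q [-0.39  0.15  1.82 -0.    1.18 -0.04]
```

```bash
python3 -m handwheel '[[0.6,[0,0,0.0018],[0,0,0]],[0.6,[0,0,0.0022],[0,0,0]],[0.6,[0,0,0.0022],[0,0,0]],[0.6,[0,0,0.0022],[0,0,0]],[0.6,[0,0,0.0022],[0,0,0]]]' 50; python3 go.py .5003 -.1055 .054|tail -1
```

```text
time_s: 14.2
position: [0.4934, -0.1185, 0.0531]
ee_rot: [-0.406, -0.577, -0.407, 0.58]
wrist_force: [4.0, 7.4, -0.9]
opening: 0.408
F out -8.34050166602919 F [ 3.99  7.43 -0.93] along from cover 0.09362358780113882 perp -0.002125457902313769 open 0.40754264352948566 q [-0.39  0.15  1.82 -0.    1.18 -0.04]
```

```bash
python3 -m handwheel '[[0.6,[0,0,0.002],[0,0,0]],[0.6,[0,0,0.0021],[0,0,0]],[0.6,[0,0,0.0021],[0,0,0]],[0.6,[0,0,0.0021],[0,0,0]],[0.6,[0,0,0.0021],[0,0,0]]]' 50; python3 go.py .5003 -.1055 .054|tail -1
```

```text
time_s: 14.7
position: [0.4934, -0.1186, 0.0532]
ee_rot: [-0.406, -0.577, -0.408, 0.58]
wrist_force: [5.2, 7.2, -0.5]
opening: 0.405
F out -8.556346206287893 F [ 5.19  7.23 -0.52] along from cover 0.09371457867288108 perp -0.0020963414743888687 open 0.40515890062810406 q [-0.39  0.15  1.82 -0.    1.18 -0.04]
```

```bash
python3 -m handwheel '[[0.6,[0,0,0.0019],[0,0,0]],[0.6,[0,0,0.0019],[0,0,0]],[0.6,[0,0,0.0019],[0,0,0]],[0.6,[0,0,0.0019],[0,0,0]],[0.6,[0,0,0.0019],[0,0,0]]]' 50; python3 go.py .5003 -.1055 .054|tail -1
```

```text
time_s: 15.2
position: [0.4934, -0.1186, 0.0532]
ee_rot: [-0.406, -0.578, -0.408, 0.579]
wrist_force: [4.9, 7.9, -0.4]
opening: 0.407
F out -9.043785471838218 F [ 4.87  7.87 -0.36] along from cover 0.09371338920580338 perp -0.0020985683631084325 open 0.40665572262182437 q [-0.39  0.15  1.82 -0.    1.18 -0.04]
```

```bash
python3 -m handwheel '[[0.6,[0,0,0.0018],[0,0,0]],[0.6,[0,0,0.0018],[0,0,0]],[0.6,[0,0,0.0018],[0,0,0]],[0.6,[0,0,0.0018],[0,0,0]],[0.6,[0,0,0.0018],[0,0,0]]]' 50; python3 go.py .5003 -.1055 .054|tail -1
python3 -m handwheel '[[0.6,[0,0,-0.008],[0,0,0]],[0.6,[0,0,-0.016],[0,0,0]],[0.6,[0,0,-0.024],[0,0,0]],[0.6,[0,0,-0.032],[0,0,0]],[0.6,[0,0,-0.036],[0,0,0]]]' 50; python3 go.py .5003 -.1055 .054|tail -1
```

```text
time_s: 15.7
position: [0.4934, -0.1186, 0.0532]
ee_rot: [-0.406, -0.578, -0.408, 0.579]
wrist_force: [4.2, 8.0, -0.6]
opening: 0.403
F out -8.915478633588528 F [ 4.21  7.96 -0.64] along from cover 0.09368597399464952 perp -0.0020996417114474463 open 0.40345087335326296 q [-0.39  0.15  1.82  0.    1.18 -0.04]
time_s: 16.2
position: [0.4971, -0.1082, 0.0532]
ee_rot: [-0.406, -0.578, -0.408, 0.579]
wrist_force: [-0.5, -2.9, -0.0]
opening: 0.407
F out 2.912565002840368 F [-0.46 -2.93 -0.04] along from cover 0.08271309378211679 perp -0.002052004618679855 open 0.4072627023116564 q [-0.37  0.15  1.82  0.    1.18 -0.02]
```

```bash
python3 -m handwheel '[[0.6,[0,0,-0.0015],[0,0,0]],[0.6,[0,0,-0.003],[0,0,0]],[0.6,[0,0,-0.003],[0,0,0]],[0.6,[0,0,-0.003],[0,0,0]],[0.6,[0,0,-0.003],[0,0,0]]]' 50; python3 go.py .5003 -.1055 .054|tail -1
```

```text
time_s: 16.7
position: [0.4975, -0.1073, 0.0532]
ee_rot: [-0.406, -0.578, -0.408, 0.579]
wrist_force: [1.3, -0.7, -1.1]
opening: 0.404
F out 0.20396320424570946 F [ 1.3  -0.68 -1.13] along from cover 0.08176587289047038 perp -0.0020379355261038426 open 0.40421122616091626 q [-0.36  0.15  1.82  0.    1.18 -0.02]
```

```bash
python3 - <<'E'
from go import *;import cv2
d=robot.get_image("wrist");cv2.imwrite("pics/w3.png",d["pixels"][:,:,::-1])
E
python3 -m handwheel '[[0.15,[0,0,0],[0,0,0]],[0.05,[0,0,0],[0,0,0]],[-0.1,[0,0,0],[0,0,0]],[-0.5,[0,0,0],[0,0,0]],[-1,[0,0,0],[0,0,0]]]' 20; python3 go.py .5003 -.1055 .054|tail -1
python3 - <<'E'
from go import *;import cv2
d=robot.get_image("wrist");cv2.imwrite("pics/w4.png",d["pixels"][:,:,::-1])
a,b=[cv2.imread(f"pics/w{i}.png") for i in (3,4)]
cv2.imwrite("pics/cmp.png",np.hstack([a[:,120:520],b[:,120:520]]))
E
```

```text
time_s: 17.25
position: [0.4974, -0.1073, 0.0532]
ee_rot: [-0.406, -0.578, -0.408, 0.579]
wrist_force: [-0.0, -0.3, 0.1]
opening: 0.866
F out 0.2722031807255194 F [-0.   -0.29  0.09] along from cover 0.08174892255563408 perp -0.0020844451831257722 open 0.8659700863740262 q [-0.36  0.15  1.82  0.    1.18 -0.02]
```

View pics/cmp.png

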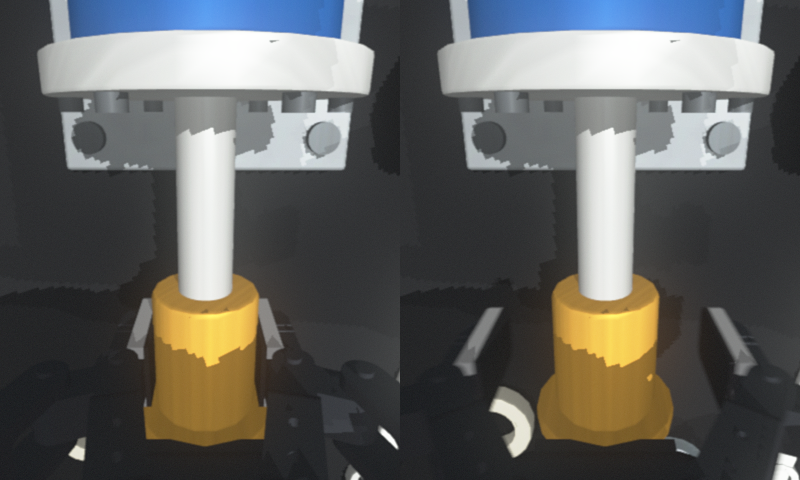

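The left half (gripped) and right half (released) both show the hub's inner rim at row ~273, so it did not move on release. The fingers are clear of it on both sides. Next I raise the arm.

```bash
python3 -m handwheel '[[-1,[0,0,0],[0,0,0]],[-1,[-0.1,0,0],[0,0,0]],[-1,[-0.25,0,0],[0,0,0]],[-1,[-0.4,0,0],[0,0,0]],[-1,[-0.49,0,0],[0,0,0]]]' 20
python3 -m handwheel '[[-1,[0,0,0],[0,0,0]],[-1,[0,0,0],[0,0,0]],[-1,[0,0,0],[0,0,0]],[-1,[0,0,0],[0,0,0]],[-1,[0,0,0],[0,0,0]]]' 20
python3 - <<'E'
from go import *;import cv2
s,r=st();d=robot.get_image("wrist");cv2.imwrite("pics/w5.png",d["pixels"][:,:,::-1])
T=np.eye(4);T[:3,:3]=r.as_matrix();T[:3,3]=s["position"];D=dict(mtx=d["mtx"],cam_to_world=T@d["mount"])
from h import *
im=robot.get_image("scene");cv2.imwrite("pics/s5.png",im["pixels"][:,:,::-1])
def brass(p):
    h=cv2.cvtColor(p,cv2.COLOR_RGB2HSV).astype(int);m=big((h[...,0]>14)&(h[...,0]<28)&(h[...,1]>110)&(h[...,2]>90));ys,xs=np.nonzero(m);return xs.min(),xs.max(),ys.min(),ys.max()
w1=np.load("w1.npz");
for E,p in ((w1,w1["pixels"]),(D,d["pixels"])):
    a=brass(p);print(a,"inner rim along",(onz(E,((a[0]+a[1])/2,a[2]),.093)-C)@U)
print(s["wrist_force"],s["position"])
E
```

```text
time_s: 17.8
position: [0.4984, -0.1078, 0.2037]
ee_rot: [0.407, 0.578, 0.407, -0.578]
wrist_force: [0.5, -0.6, -0.2]
opening: 0.998
time_s: 18.3
position: [0.4981, -0.1077, 0.2028]
ee_rot: [-0.406, -0.578, -0.407, 0.578]
wrist_force: [-0.1, -0.1, -0.3]
opening: 0.998
(np.int64(288), np.int64(357), np.int64(191), np.int64(276)) inner rim along 0.05106516627022644
(np.int64(290), np.int64(358), np.int64(193), np.int64(277)) inner rim along 0.05304005936065598
[-0.05205312 -0.11251716 -0.32087027] [ 0.49807706 -0.10765444  0.20275859]
```

View pics/s5.png

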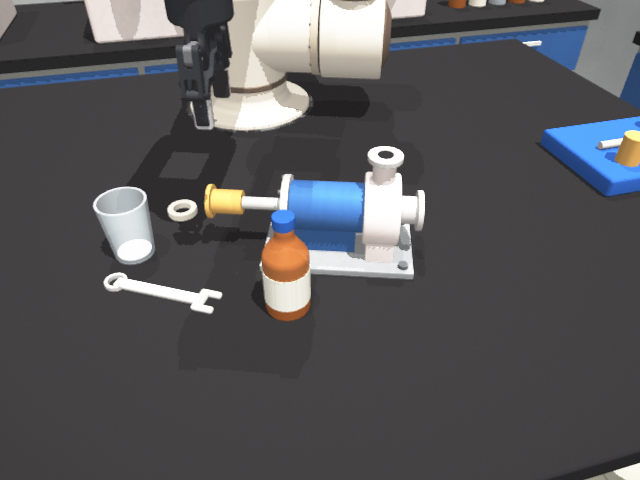

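The wrist view puts the hub 1.97 mm further out than at the start, against 1.95 mm from the arm's readings, so it did not slip in the grip. The scene view shows the bottle, beaker, wrench and ring at the same pixels as before.

```bash
python3 -c "
from station import robot
robot.hand_in()"
```

```text
the job is handed in; nothing more can be done
```

I checked the end float, set the shaft midway between the two stops, let go of it and handed the job in at about 18.4 s of the 61 s allowed. No verdict is reported.

| Stop | First touch (hub centre out from the cover) | Lean on the stop | Time held |
|---|---|---|---|
| Inner | about 71.3 mm | 8.1–9.5 N | about 1.5 s |
| Outer | about 92.4 mm | 8.3–9.0 N | about 1.5 s |

- **End float:** about 21 mm between first touches. The lean forces are total wrist force, including roughly 1.5 N of shaft drag. The highest axial force I read at the end of any move was 9.5 N.
- **Final position:** the shaft sits at 81.8 mm, against a computed midpoint of 81.9 mm. That is about 0.1 mm off, and I left it because the difference is within the noise.
- **Release:** the hub did not move when the gripper opened. The wrist camera shows it 1.97 mm further out than at the start, against 1.95 mm from the arm's readings, so it did not slip in the grip.
- **Other items:** the bottle, beaker, wrench and seal ring look unchanged in the scene view. The gripper is open and clear above, with wrist force near zero.
- **Side load:** closing on the hub briefly put about 6 N sideways and 7 N upward on the wrist. I relieved this before pushing.

No check failed or disagreed.

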